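Draw out the recessed tray with the pull hook

TASK

Use the pull hook to draw the tray fully out from under the bench riser: reach under the ledge, feel along the tray's front for its eye, catch it and pull the tray gently out to its stop. Then unhook and lay the hook down flat on the bench, clear of the riser and tray. Keep the robot itself off the riser and tray, never push or pull hard with the hook (stay below 20 N), and leave the small things standing around where they are.

Things in the scene. Friction and masses are not known exactly. Their poses are not given: they have to be found in the camera images.
- riser: Bench riser, fixed: plywood top 210 x 226 mm (underside 74, top 86 mm above the bench) on two grey steel cheeks (inner faces at y = -103 and +103 mm), grey back, open front. Origin: centre of its footprint at bench height; x points away from the robot into the riser, y left, z up. Tape roll and discs are fixed on the rear half of its top, up to 111 mm above the bench.
- ledge (a point): Middle of the lower front edge of the riser's top (the ledge): x = -105 mm in the riser's frame, 74 mm above the bench. The cheeks end at the same x. Nothing stands on the top within 60 mm of this edge.
- rail (a point): Middle of the front face of the tray's slotted aluminium rail, 42 mm above the bench, moving with the tray; 70 mm behind the ledge when shut. Rail and tray are 186 mm wide, top 66 mm above the bench. A steel eye is clamped rigidly in the slot anywhere from 30 mm right to 30 mm left (riser's y) of this point: where is not measured and differs every time.
- rail_eye_line (a point): Point 26 mm in front of rail, at mid-width, 42 mm above the bench, moving with the tray. The eye's hole centre lies on the line through it along the riser's y axis. The eye is an upright ring of 7 mm bar, hole 27 mm, outside 41 mm across, hole axis along the riser's y, so a tip enters it sideways.
- tray (a joint): Travel of the tray towards the robot (along -x of the riser), m: 0 shut, 0.090 at the rigid stop (fully out); starts between 0 and 0.010. It slides with about 4 N of friction and stays where it is left.
- pull_hook: The loose pull hook, lying flat on the bench, 0.18 kg: a wooden grip 84 mm long (x), 18 mm wide (y), 28 mm high, with an 8 mm round steel rod leaving its front end along +x, 14 mm above the underside. At x = 140 mm the rod turns square to +y (to the left, level) and ends in a tip whose rounded end is at y = 30 mm. Origin: centre of the grip's underside; z up.
- grease_tin: Bystander: round tin with green lid, 66 mm across, 26 mm high. Origin: centre of the underside.
- tape_measure: Bystander: black pocket tape measure, 80 x 72 x 34 mm. Origin: centre of the underside.
- white_box: Bystander: small white and grey cardboard box, 50 x 76 x 26 mm. Origin: centre of the underside.
Not all that is in view belongs to the job. Several things have the shape of the pull_hook; the one meant has the colours described above.

How it is judged:
By the outcome, as a careful person would: the job done as asked, in the order asked, and still so for the second after the job is handed in, with the robot touching nothing.
It also fails if it takes over 69 s, if anything falls off the work surface, if the arm or the gripper's body presses on something with over 40 N, if the wrist force passes 120 N, or if a joint passes its speed limit or range.

ROBOT

A 6-joint arm with a two-finger parallel gripper is mounted at the origin on a cart in front of the work surface, level with it; the furniture and walls round the work are solid. World frame = base frame: x ahead of the robot, y to its left, z up, the work surface at z = 0. Lengths are in mm, angles in degrees, forces in N, time in s.
With the tool pointing down it reaches from about 350 to 850 mm from the base axis. Payload 8.1 kg.
Tool frame: the origin (TCP) lies midway between the tips of the shut fingers; the grasp point (between the pads) lies 19 mm behind it (r.grip_point_offset is the distance from the TCP to the grasp point, in mm); z points along the fingers, y is the line along which they close (so a half turn about z gives the same grasp; the last joint's range is limited). The gripper opens to 85 mm and grips with 20 to 120 N. Pads are 22 mm wide; open, the fingers measure 114 mm over their backs; the gripper's body (76 mm by 85 mm) begins 54 mm behind the grasp point. The pads swing forward as they close: fully open they stand 13 mm farther back than shut.
Start: joints at [-74.278, 7.471, 85.268, -0, 87.261, -4.893], TCP at [211.272, -561.578, 231.292] pointing down, gripper open.
Joint ranges: [-169.43, 169.43], [-51.17, 129.36], [1.28, 143.12], [-76.62, 256.62], [0, 156.53], [-152.29, 152.29]. Speed limits (degrees/s): [136.94, 136.94, 159.86, 180, 180, 180].

INTERFACE

Orientations are given as [roll, pitch, yaw] about the fixed x, y, z axes, in that order (R = Rz(yaw) Ry(pitch) Rx(roll)).
In Python, from bench import r gives the robot as it stands.
- The arm moves only by the shell command python3 -m inch 'ROWS' [FORCE]. ROWS is JSON, one flat list of numbers, 7 for each row, row after row: the shift along the world's x, y, z in m, then the turn, a rotation vector about the world's x, y, z in degrees, then the closure in counts, from 0 (fully open) to 255 (shut). A call has 1 to 10 rows; each row shifts and turns the commanded pose from where the row before left it; what a row does not reach is not made up. A row lasts 1/10 s, in which the tool goes at most 50 mm and 8.59 degrees, less where a joint would pass 70% of its speed; a pose out of reach is approached as far as the arm can. A call with a gripper value outside its range is refused whole. The fingers move at their own pace and stop on an object; FORCE is the grip in N (left out, the last holds). Time passes only in rows, so rows that do not move let the fingers close. It gives the time, the measured TCP pose, the force and the opening at its end, in the units of the state.
- r.sense(): the state, without advancing time (a new reading comes with each control period).
- r.snapshot(name): name is "side" or "top" or "wrist"; returns (picture, depth): 480x640x3 uint8, red, green, blue; 480x640 float32, mm along the optical axis (not along the pixel's ray), 0 where there is no reading.
- r.get_calibration(name): a dict with "fovy" (degrees; the focal length in pixels is half the picture's height over the tangent of half this angle, whatever the lens; pixels are square), "cx", "cy" (the principal point, pixels), "k1" (the pictures are not rectified: a ray, as slopes to the right and down, at radius r is drawn at 1 + k1 r^2 times it, then the intrinsics apply), "position" and "rotation" of the camera in the world; the wrist camera has in their place "tool_from_camera" (4x4, takes a point from camera to tool coordinates, whose origin is the TCP and whose axes are the flange's). Camera axes: x right, y up, looking along -z (the intrinsics and any distortion apply to the point x, -y, -z); pixel columns grow to the right and rows downward; lengths in mm; the calibration is good to about 2 mm. A picture is of the moment at which its call begins: read the wrist's pose just before it. get_calibration takes no time and is no camera call.
- r.hand_in(): hands the job in, once; it reports no verdict.
The state is a dict: "time": time; "joint_pos": joint angles; "qd": joint speeds; "joint_efforts": joint torques, N m; "tool_pos": TCP position; "tcp_rot": TCP orientation; "ft_force": force on the tool from outside, world axes, zero at the start; "wrist_torque": the same for the moment, N m; "finger_gap": finger opening in mm.
Only numpy, scipy, OpenCV 4.12 (cv2) and the standard library are available. Lean on these libraries where they do the work, as an engineer would, in place of code of your own. Each camera call takes 0.05 s, during which the arm holds its last target. There are 200 camera calls.

## Working session

There is one attempt and no reset: what is moved stays moved. The work goes in short steps, Python scripts to look and compute and a shell command to move; the robot and the scene stay as the last step left them, time stands still between calls to the robot, and variables do not carry over. Pictures are saved under pics/ and viewed, on a budget of 10 in all, crops included, one or two more only if the job needs it, and the job is handed in when it is done.

```bash
ls; mkdir -p pics; cat > h.py <<'E'
import numpy as np, cv2
from bench import r
from scipy.spatial.transform import Rotation as R
def cal(name,st=None):
    c=r.get_calibration(name); f=240/np.tan(np.radians(c['fovy'])/2)
    if 'tool_from_camera' in c:
        st=st or r.sense(); T=np.eye(4); T[:3,:3]=R.from_euler('xyz',st['tcp_rot'],degrees=True).as_matrix(); T[:3,3]=st['tool_pos']
        M=T@np.array(c['tool_from_camera'])
    else:
        M=np.eye(4); M[:3,:3]=np.array(c['rotation']); M[:3,3]=c['position']
    return c,f,M
def rays(name,uv,st=None):
    c,f,M=cal(name,st); uv=np.atleast_2d(np.float64(uv))
    K=np.array([[f,0,c['cx']],[0,f,c['cy']],[0,0,1]])
    p=cv2.undistortPoints(uv[:,None],K,np.array([c['k1'],0,0,0.]))[:,0]
    d=np.c_[p[:,0],-p[:,1],-np.ones(len(p))]
    return M[:3,3],d@M[:3,:3].T
def plane(name,uv,z,st=None):
    o,d=rays(name,uv,st); return o+d*((z-o[2])/d[:,2])[:,None]
def cloud(name,depth,st=None):
    v,u=np.mgrid[:480,:640]; o,d=rays(name,np.c_[u.ravel(),v.ravel()],st)
    return (o+d*depth.reshape(-1,1)).reshape(480,640,3)
def proj(name,P,st=None):
    c,f,M=cal(name,st); q=(np.atleast_2d(P)-M[:3,3])@M[:3,:3]; a=q[:,0]/-q[:,2]; b=-q[:,1]/-q[:,2]; s=1+c['k1']*(a*a+b*b)
    return np.c_[c['cx']+f*a*s,c['cy']+f*b*s]
E
python3 - <<'E'
from h import *
ims=[]
for n in ['side','top']:
    im,d=r.snapshot(n); np.savez('s_'+n,im=im,d=d); ims.append(im); c=r.get_calibration(n); print(n,c['position'],np.array(c['rotation']).round(3).tolist(),c['fovy'],c['k1'])
    cv2.imwrite(f'pics/{n}.png',cv2.cvtColor(im,cv2.COLOR_RGB2BGR))
print(r.sense())
E
```

```text
pics
side [ 58.86494982 924.4770835  506.66208721] [68.539, -0.033, -150.277] 53.0650200154577 0.02579604426228726
top [ 521.24512799  -37.71993362 1290.58965459] [3.0, -1.138, -88.465] 44.543208244353025 -0.1527474651474619
{'time': 0.1, 'joint_pos': array([-7.42806927e+01,  7.51245164e+00,  8.53237094e+01, -4.93963970e-04,
        8.72619870e+01, -4.89228737e+00]), 'qd': array([ 0.07845834, -0.13283744, -0.10575184,  0.15156794,  0.08023901,
       -0.0070339 ]), 'joint_efforts': array([ 2.58520071e-03, -5.70951533e+01, -5.01942158e+01, -9.90558351e-05,
        8.18418892e-03,  2.89699426e-05]), 'tool_pos': array([ 211.10715368, -561.09656454,  230.3255009 ]), 'tcp_rot': array([-1.79902167e+02, -7.87877397e-03,  2.06116120e+01]), 'ft_force': array([ 0.28372004, -0.57921561, -0.43306205]), 'wrist_torque': array([ 0.00588639, -0.00594216,  0.00558682]), 'finger_gap': 85.10580617499606}
```

View pics/top.png

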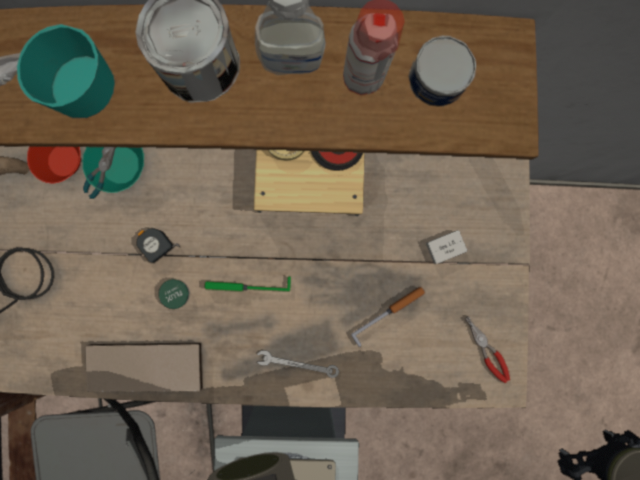

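View pics/side.png

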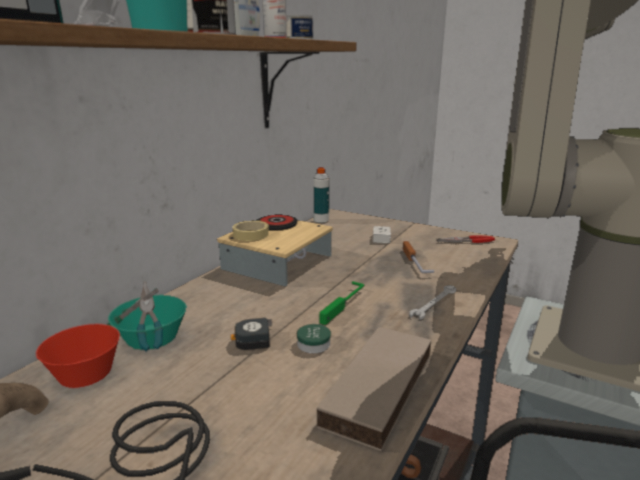

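```bash
sed -i "s/M\[:3,:3\]=np.array(c\['rotation'\])/M[:3,:3]=R.from_euler('xyz',c['rotation'],degrees=True).as_matrix()/" h.py
python3 - <<'E'
from h import *
S=np.load('s_top.npz'); T=np.load('s_side.npz'); im=S['im']
P=cloud('top',S['d'])
for n,u,v in [('bench',320,240),('greenhook',225,286),('hookgrip',405,299),('hookrod',370,325),('riser tl',258,209),('riser tr',361,212),('shelf edge',300,150),('shelf',300,100),('tin',174,293),('tape',152,244),('box',447,246),('board',140,365),('wrench',300,363)]:
    print(n,P[v,u].round(1))
# grip mask
hsv=cv2.cvtColor(im,cv2.COLOR_RGB2HSV)
m=((hsv[...,0]<14)&(hsv[...,1]>140)).astype(np.uint8); m[:280]=0;m[330:]=0;m[:,:370]=0;m[:,440:]=0
c=max(cv2.findContours(m,0,2)[0],key=cv2.contourArea); rc=cv2.minAreaRect(c); print(rc)
print(plane('top',cv2.boxPoints(rc),28).round(1))
a=cv2.resize(im[275:355,340:440],(600,480),interpolation=cv2.INTER_CUBIC)
b=cv2.resize(T['im'][200:320,210:340],(520,480),interpolation=cv2.INTER_CUBIC)
cv2.imwrite('pics/crop1.png',cv2.cvtColor(cv2.resize(np.hstack([a,b]),(800,343)),cv2.COLOR_RGB2BGR))
E
```

```text
bench [594.7 -62.1   1.1]
greenhook [488.3 140.3  28. ]
hookgrip [ 470.6 -248.5   30.2]
hookrod [ 411.8 -175.5   15.6]
riser tl [650.2  69.1  87.9]
riser tr [ 650.3 -143.8   86.1]
shelf edge [682.9 -22.6 527.8]
shelf [745.1 -20.9 546.7]
tin [469.9 250.   31.4]
tape [573.9 300.5  38.1]
box [ 587.9 -339.2   27.4]
board [312.5 318.8  37.2]
wrench [324.1 -25.5   5.3]
((406.532470703125, 299.550537109375), (7.991195201873779, 36.95176696777344), 57.2647705078125)
[[ 454.3 -214.    28. ]
 [ 499.  -280.9   28. ]
 [ 484.6 -290.7   28. ]
 [ 440.  -223.8   28. ]]
```

View pics/crop1.png

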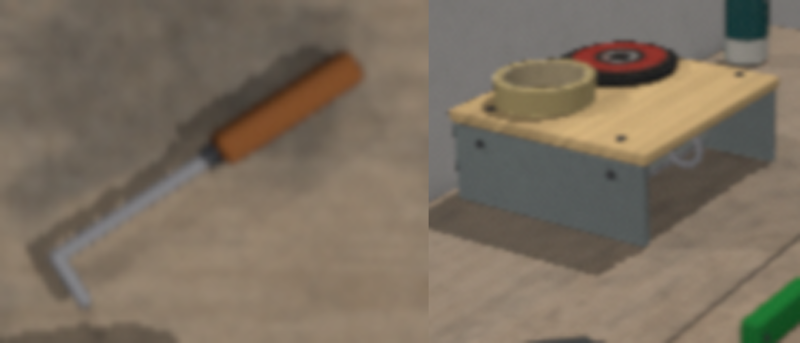

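```bash
python3 - <<'E'
from h import *
S=np.load('s_top.npz'); im=S['im']
print(np.array(r.get_calibration('wrist')['tool_from_camera']).round(2).tolist())
hsv=cv2.cvtColor(im,cv2.COLOR_RGB2HSV)
# front edge of top: per column lowest yellow pixel
print(hsv[200,300],hsv[225,300],hsv[200,240])
m=((hsv[...,1]>85)&(hsv[...,2]>150)&(hsv[...,0]>12)&(hsv[...,0]<32)).astype(np.uint8); m[:158]=0;m[225:]=0;m[:,:240]=0;m[:,380:]=0
e=np.array([(u,np.where(m[:,u])[0].max()+.5) for u in range(262,358) if m[:,u].any()])
for z in (86,74):
    p=plane('top',e,z); k=np.polyfit(p[:,1],p[:,0],1); print(z,'front x=',k, np.std(p[:,0]-np.polyval(k,p[:,1])))
l=np.array([(np.where(m[v])[0].min()-.5,v) for v in range(162,208)]);q=np.array([(np.where(m[v])[0].max()+.5,v) for v in range(162,208)])
for s in (l,q):
    p=plane('top',s,86); k=np.polyfit(p[:,0],p[:,1],1); print('side y',k,np.polyval(k,650))
# hook
b=plane('top',[[355.2,334.5],[359.8,345.5]],14); print('bend,tip',b.round(1))
o,d=rays('side',[[300,253]])
for x in (680,685,690,695,700): print((o+d*((x-o[0])/d[0,0])).round(1))
E
```

```text
[[-0.0, 0.96, 0.28, 70.77], [1.0, 0.0, -0.0, -0.04], [-0.0, 0.28, -0.96, -143.43], [0.0, 0.0, 0.0, 1.0]]
[ 23  96 183] [ 17  56 122] [16 62 94]
86 front x= [-1.06314036e-03  6.49142242e+02] 0.6906768519472064
74 front x= [-1.06314036e-03  6.50416740e+02] 0.6975573047153549
side y [8.47511264e-04 7.65738607e+01] 77.12474304232379
side y [-1.12022547e-02 -1.38654883e+02] -145.93634896217006
bend,tip [[ 390.3 -143.9   14. ]
 [ 366.5 -154.6   14. ]]
[[680.  -34.5  40.4]]
[[685.  -42.2  36.6]]
[[690.  -49.9  32.8]]
[[695.  -57.7  29.1]]
[[700.  -65.4  25.3]]
```

```bash
python3 -m inch '[0.02,0.024,0,0,0,8,0, 0.02,0.024,0,0,0,8,0, 0.02,0.024,0,0,0,8,0, 0.02,0.024,0,0,0,8,0, 0.02,0.024,0,0,0,8,0, 0.02,0.024,0,0,0,8,0, 0.02,0.024,0,0,0,8,0, 0.02,0.024,0,0,0,8,0, 0.02,0.024,0,0,0,8,0, 0.02,0.024,0,0,0,8,0]' && python3 -m inch '[0.02,0.023,0,0,0,8,0, 0.02,0.023,0,0,0,8,0, 0.018,0.023,0,0,0,8,0, 0,0,0,0,0,0,0, 0,0,0,0,0,0,0]'
python3 - <<'E'
from h import *
st=r.sense(); im,d=r.snapshot('wrist'); np.savez('s_w1',im=im,d=d)
print(st['tool_pos'],st['tcp_rot'])
cv2.imwrite('pics/w1.png',cv2.cvtColor(im,cv2.COLOR_RGB2BGR))
hsv=cv2.cvtColor(im,cv2.COLOR_RGB2HSV)
m=((hsv[...,0]<14)&(hsv[...,1]>140)).astype(np.uint8)
c=max(cv2.findContours(m,0,2)[0],key=cv2.contourArea); rc=cv2.minAreaRect(c); print(rc)
b=plane('wrist',cv2.boxPoints(rc),28,st); print(b.round(1),b.mean(0))
E
```

```text
time: 1.1
tool_pos: [411.8, -320.3, 230.9]
tcp_rot: [-180.0, -0.0, 100.9]
ft_force: [-0.3, 0.6, -0.1]
finger_gap: 85.4
time: 1.6
tool_pos: [469.2, -252.1, 230.8]
tcp_rot: [-180.0, -0.0, 124.6]
ft_force: [-0.2, 0.1, -0.2]
finger_gap: 84.9
[ 469.24560818 -252.05069984  230.82802535] [-1.79963294e+02 -4.04080986e-02  1.24621411e+02]
((95.0, 287.5), (35.0, 72.0), 90.0)
[[ 286.  -456.6   28. ]
 [ 345.5 -415.7   28. ]
 [ 363.  -451.    28. ]
 [ 301.7 -493.1   28. ]] [ 324.04776252 -454.08707849   28.        ]
```

View pics/w1.png

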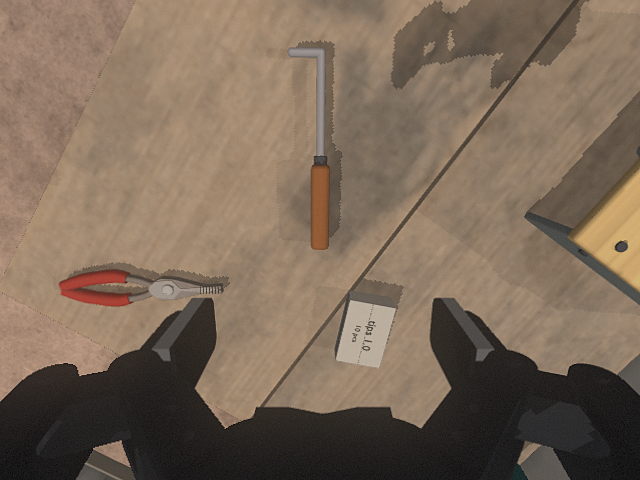

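```bash
python3 - <<'E'
from h import *
st=dict(tool_pos=np.array([469.25,-252.05,230.83]),tcp_rot=[-179.963,-.04,124.62])
S=np.load('s_w1.npz'); im=S['im']; hsv=cv2.cvtColor(im,cv2.COLOR_RGB2HSV)
m=((hsv[...,0]<14)&(hsv[...,1]>140)).astype(np.uint8); m[:,:290]=0;m[:,350:]=0
c=max(cv2.findContours(m,0,2)[0],key=cv2.contourArea); rc=cv2.minAreaRect(c); print(rc)
b=plane('wrist',cv2.boxPoints(rc),28,st); print(b.round(1),b.mean(0))
print(plane('wrist',[[320,207],[320,160],[321,52],[290,51]],14,st).round(1)); print(proj('wrist',[588,-339,27],st))
cp=plane('wrist',[[527,214],[640,158]],86,st); print(cp)
E
```

```text
((320.0, 207.0), (84.0, 18.0), 90.0)
[[ 436.9 -225.    28. ]
 [ 450.8 -215.4   28. ]
 [ 498.  -283.3   28. ]
 [ 483.2 -293.5   28. ]] [ 467.23495962 -254.29359555   28.        ]
[[ 468.  -255.6   14. ]
 [ 441.7 -217.3   14. ]
 [ 388.9 -138.8   14. ]
 [ 365.6 -153.9   14. ]]
[[367.95801404 334.40218842]]
[[ 600.87295171 -153.23336024   86.        ]
 [ 640.95875407  -72.29179165   86.        ]]
```

```bash
python3 -m inch '[-0.0017,-0.002,-0.04,0,0,0,0, 0,0,-0.04,0,0,0,0, 0,0,-0.04,0,0,0,0, 0,0,-0.04,0,0,0,0, 0,0,-0.03,0,0,0,0, 0,0,-0.02,0,0,0,0, 0,0,-0.01,0,0,0,0, 0,0,-0.006,0,0,0,0, 0,0,0,0,0,0,0]' 60 && python3 -m inch '[0,0,0,0,0,0,120, 0,0,0,0,0,0,180, 0,0,0,0,0,0,255, 0,0,0,0,0,0,255, 0,0,0,0,0,0,255, 0,0,0,0,0,0,255, 0,0,0,0,0,0,255, 0,0,0,0,0,0,255]' 60
```

```text
time: 2.55
tool_pos: [467.4, -255.1, 5.3]
tcp_rot: [-180.0, -0.0, 124.5]
ft_force: [-0.1, 0.0, 0.3]
finger_gap: 85.2
time: 3.35
tool_pos: [468.1, -254.8, 5.9]
tcp_rot: [180.0, 0.1, 124.6]
ft_force: [-0.9, 0.7, 5.4]
finger_gap: 17.1
```

```bash
python3 -m inch '[0,0,0.01,0,0,0,255, 0,0,0.02,0,0,0,255, 0,0,0.03,0,0,0,255, 0,0,0.03,0,0,0,255, 0,0.01,0,0,0,-6,255, 0,0.01,0,0,0,-8.3,255, 0,0.01,0,0,0,-8.3,255, 0,0.01,0,0,0,-8.3,255, 0,0.01,0,0,0,-8.3,255, 0,0.01,0,0,0,-8.3,255]' && python3 -m inch '[0,0.01,0,0,0,-8.3,255, 0,0.01,0,0,0,-8.3,255, 0,0.01,0,0,0,-8.3,255, 0,0.01,0,0,0,-8.3,255, 0,0.01,0,0,0,-8.3,255, 0,0.01,0,0,0,-8.3,255, 0,0.01,0,0,0,-8.3,255, 0,0.008,0,0,0,-8.3,255, 0,0,0,0,0,-8.3,255, 0,0,0,0,0,-2.3,255]' && python3 -m inch '[0,0,0,0,0,0,255, 0,0,0,0,0,0,255, 0,0,0,0,0,0,255]'
python3 - <<'E'
from h import *
st=r.sense(); im,d=r.snapshot('wrist'); im2,d2=r.snapshot('side'); print(st['tool_pos'],st['tcp_rot'])
np.savez('s_2',w=im,wd=d,s=im2,sd=d2)
a=im[:, :]; b=cv2.resize(im2[200:320,220:380],(640,480),interpolation=cv2.INTER_CUBIC)
cv2.imwrite('pics/c2.png',cv2.cvtColor(cv2.resize(np.hstack([a,b]),(800,300)),cv2.COLOR_RGB2BGR))
E
```

```text
time: 4.35
tool_pos: [467.1, -193.9, 95.2]
tcp_rot: [-179.9, -0.0, 76.8]
ft_force: [0.1, -0.8, -1.4]
finger_gap: 17.1
time: 5.35
tool_pos: [467.0, -116.1, 95.2]
tcp_rot: [-180.0, 0.1, -0.2]
ft_force: [0.4, 0.6, -1.4]
finger_gap: 16.7
time: 5.65
tool_pos: [467.4, -116.6, 95.3]
tcp_rot: [-180.0, 0.0, 0.2]
ft_force: [0.6, -0.0, -1.9]
finger_gap: 16.7
[ 467.40225915 -116.56939371   95.27064278] [-1.79993854e+02  1.72487494e-02  1.79565123e-01]
```

View pics/c2.png

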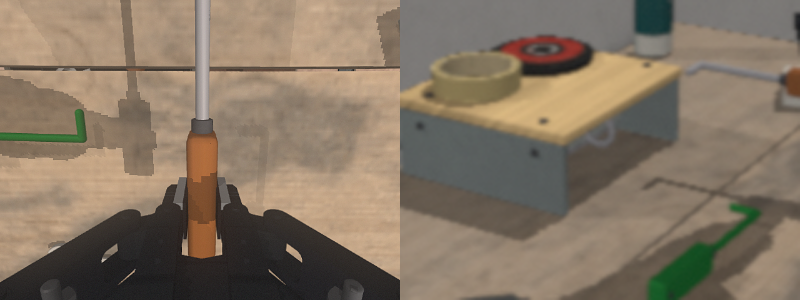

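```bash
python3 - <<'E'
from h import *
S=np.load('s_2.npz'); 
cv2.imwrite('pics/eye.png',cv2.cvtColor(cv2.resize(S['s'][225:275,275:345],(784,560),interpolation=cv2.INTER_CUBIC),cv2.COLOR_RGB2BGR))
o,d=rays('side',[[300.8,258.8]])
for z in (20,21.5,25): print((o+d*((z-o[2])/d[0,2])).round(1))
th=np.linspace(0,2*np.pi,9)[:-1]
for y in (-64,-49,-34,-19,-4):
  print(y,proj('side',np.array([[688,y,21.5],[688+20.5,y,42],[688-20.5,y,42],[688,y,42],[688,y,28.5]])).round(1).tolist())
print('ledge',proj('side',[[649,79,74],[649,-34,74],[649,-147,74],[649,79,0]]).round(1).tolist())
C=cloud('side',S['sd']); print(C[252:262,292:310,0].round(0).astype(int)); print(C[252:262,292:310,1].round(0).astype(int))
E
```

```text
[[683.9 -43.8  20. ]]
[[682.  -40.8  21.5]]
[[677.5 -33.8  25. ]]
-64 [[303.6, 255.4], [296.9, 246.7], [310.2, 249.6], [303.5, 248.1], [303.5, 252.9]]
-49 [[300.5, 257.3], [293.8, 248.5], [307.1, 251.5], [300.4, 250.0], [300.5, 254.8]]
-34 [[297.4, 259.2], [290.6, 250.4], [304.0, 253.4], [297.3, 251.9], [297.4, 256.7]]
-19 [[294.2, 261.2], [287.3, 252.3], [300.9, 255.3], [294.1, 253.8], [294.2, 258.7]]
-4 [[291.0, 263.2], [284.0, 254.2], [297.6, 257.3], [290.8, 255.8], [290.9, 260.7]]
ledge [[284.7, 258.2], [310.1, 243.0], [331.9, 229.9], [285.6, 286.9]]
[[646 646 650 647 713 712 711 714 722 724 722 732 671 670 666 725 721 719]
 [646 648 701 701 696 711 713 723 724 721 731 731 673 667 666 720 716 712]
 [714 713 701 697 695 695 723 723 733 730 726 723 674 666 716 713 711 708]
 [712 710 713 698 695 693 694 733 729 727 724 674 671 669 714 711 709 706]
 [713 715 724 727 694 692 690 687 684 681 677 674 671 670 713 707 707 702]
 [726  59 724 733 730 692 690 688 682 681 676 676 709 710 707 701 700 699]
 [720 724 732 729 728 725 722 686 683 680 676 707 708 705 700 702 698 694]
 [732 730 726 
[... 462 characters left out ...]
7  -44  -37
  -121 -121 -123 -124]
 [ -45  -47  -57  -39  -39  -39  -46 -111 -110 -112 -112  -40  -40  -41
  -118 -118 -119 -120]
 [ -46  -54  -72  -82  -37  -39  -41  -40  -40  -40  -38  -40  -39  -42
  -116 -112 -117 -114]
 [ -66  924  -73  -91  -90  -38  -39  -41  -38  -41  -38  -41  -99 -106
  -106 -102 -106 -108]
 [ -57  -68  -85  -84  -89  -88  -89  -39  -39  -39  -38  -91  -98  -98
   -94 -102 -101 -101]
 [ -74  -76  -75  -76  -81  -83  -81  -80  -86  -90  -88  -87  -90  -90
   -93  -90  -96  -97]
 [ -67  -73  -71  -70  -70  -79  -77  -75  -82  -82  -80  -84  -86  -88
   -86  -92  -94  -91]
 [ -59  -63  -64  -69  -67  -71  -70  -74  -71  -74  -73  -75  -81  -81
   -81  -86  -85  -87]]
```

View pics/eye.png

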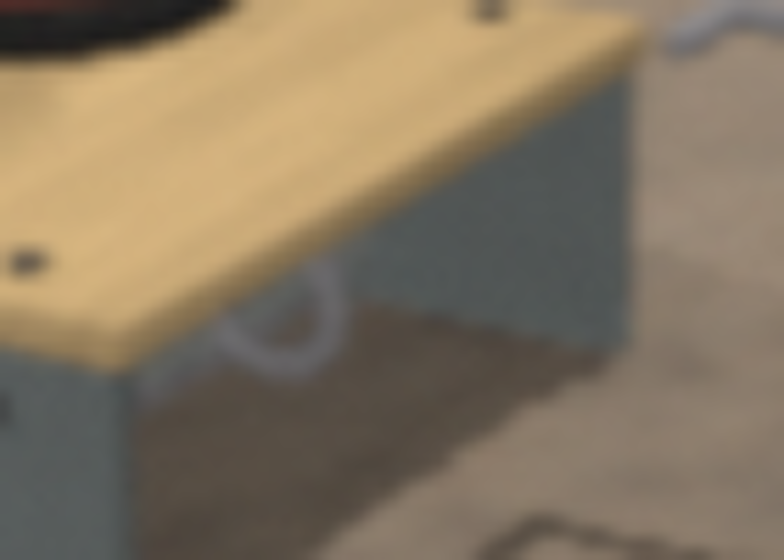

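```bash
python3 - <<'E'
from h import *
S=np.load('s_2.npz'); C=cloud('side',S['sd'])
p=C.reshape(-1,3); m=(p[:,2]>80)&(p[:,2]<125)&(p[:,0]>520)&(p[:,0]<640)&(p[:,1]>-150)&(p[:,1]<-70)
q=p[m]; q=q[np.argsort(q[:,0])]; print(len(q)); print(q[::3].round(0).astype(int).tolist())
t=q[q[:,0]>590]; print(t.mean(0),t[:,1].max(),t[:,0].max())
W=cloud('wrist',S['wd'],dict(tool_pos=[467.4,-116.57,95.27],tcp_rot=[180,0,.18])); w=W[0:150:15,318:332:3]; print(w[:,2].round(0).tolist())
E
```

```text
118
[[520, -116, 106], [523, -116, 105], [526, -116, 107], [527, -113, 103], [529, -117, 107], [531, -115, 107], [535, -113, 101], [538, -112, 102], [541, -112, 106], [544, -112, 103], [545, -116, 107], [548, -115, 104], [551, -115, 106], [554, -116, 100], [556, -114, 106], [559, -116, 99], [561, -113, 102], [563, -118, 106], [568, -116, 103], [570, -119, 104], [573, -114, 108], [574, -112, 103], [578, -114, 102], [582, -115, 101], [582, -110, 105], [586, -113, 104], [589, -113, 105], [592, -112, 103], [596, -115, 101], [598, -113, 107], [600, -111, 104], [603, -90, 102], [603, -90, 107], [604, -113, 106], [604, -87, 108], [605, -89, 102], [605, -100, 101], [606, -90, 104], [608, -104, 105], [609, -90, 101]]
[ 602.16718874 -105.25665162  104.41042024] -87.1946181658592 608.5379901401451
[[578.0, -117.0, 108.0], [573.0, -117.0, 108.0], [569.0, -117.0, 108.0], [565.0, -117.0, 107.0], [561.0, -117.0, 108.0], [556.0, -117.0, 108.0], [552.0, -117.0, 108.0], [547.0, -117.0, 108.0], [542.0, -117.0, 109.0], [537.0, -117.0, 107.0]]
```

```bash
python3 -m inch '[0,0,-0.02,0,0,0,255, 0,0,-0.02,0,0,0,255, 0,0,-0.015,0,0,0,255, 0,0,-0.007,0,0,0,255, 0,0,0,0,0,0,255, 0,0,0,0,0,0,255]' && python3 -m inch '[0.01,0,0,0,0,0,255, 0.01,0,0,0,0,0,255, 0.01,0,0,0,0,0,255, 0.01,0,0,0,0,0,255, 0.01,0,0,0,0,0,255, 0.01,0,0,0,0,0,255, 0.01,0,0,0,0,0,255, 0.008,0,0,0,0,0,255, 0,0,0,0,0,0,255, 0,0,0,0,0,0,255]'
```

```text
time: 6.35
tool_pos: [468.0, -116.7, 33.9]
tcp_rot: [180.0, -0.0, 0.1]
ft_force: [0.5, -0.6, -1.5]
finger_gap: 16.9
time: 7.35
tool_pos: [545.4, -116.5, 33.1]
tcp_rot: [-180.0, 0.0, 0.1]
ft_force: [-0.2, -0.0, -2.4]
finger_gap: 16.5
```

```bash
python3 -m inch '[0,0.005,0,0,0,0,255, 0,0.005,0,0,0,0,255, 0,0.005,0,0,0,0,255, 0,0.005,0,0,0,0,255, 0,0.005,0,0,0,0,255, 0,0.005,0,0,0,0,255, 0,0.002,0,0,0,0,255, 0,0,0,0,0,0,255]' && python3 -m inch '[0,0.002,0,0,0,0,255, 0,0.002,0,0,0,0,255, 0,0.002,0,0,0,0,255, 0,0,0,0,0,0,255]'&& python3 -m inch '[0,0.002,0,0,0,0,255, 0,0.002,0,0,0,0,255,0,0,0,0,0,0,255]'&& python3 -m inch '[0,0.002,0,0,0,0,255, 0,0.002,0,0,0,0,255,0,0,0,0,0,0,255]'
```

```text
time: 8.15
tool_pos: [545.6, -84.2, 33.3]
tcp_rot: [-180.0, 0.0, 0.1]
ft_force: [-0.5, -0.5, -1.3]
finger_gap: 16.8
time: 8.55
tool_pos: [545.5, -78.4, 33.3]
tcp_rot: [-180.0, 0.0, 0.1]
ft_force: [-0.2, 0.7, -2.0]
finger_gap: 16.9
time: 8.85
tool_pos: [545.5, -74.3, 33.3]
tcp_rot: [-180.0, 0.0, 0.1]
ft_force: [0.2, 0.5, -1.6]
finger_gap: 17.0
time: 9.15
tool_pos: [545.5, -70.3, 33.3]
tcp_rot: [-180.0, 0.0, 0.1]
ft_force: [-0.3, 0.1, -2.9]
finger_gap: 16.8
```

```bash
python3 -m inch '[0,0.002,0,0,0,0,255, 0,0.002,0,0,0,0,255, 0,0.002,0,0,0,0,255, 0,0,0,0,0,0,255]' && python3 -m inch '[0,0.002,0,0,0,0,255, 0,0.002,0,0,0,0,255, 0,0.001,0,0,0,0,255,0,0,0,0,0,0,255]'
python3 - <<'E'
from h import *
im,d=r.snapshot('side'); np.savez('s_3',s=im,sd=d)
cv2.imwrite('pics/eye2.png',cv2.cvtColor(cv2.resize(im[225:275,275:345],(784,560),interpolation=cv2.INTER_CUBIC),cv2.COLOR_RGB2BGR))
E
```

```text
time: 9.55
tool_pos: [545.6, -64.3, 33.3]
tcp_rot: [-180.0, 0.0, 0.1]
ft_force: [-0.8, -0.5, -1.7]
finger_gap: 17.0
time: 9.95
tool_pos: [545.6, -59.4, 33.3]
tcp_rot: [-180.0, -0.0, 0.1]
ft_force: [0.2, -0.0, -1.8]
finger_gap: 17.2
```

View pics/eye2.png

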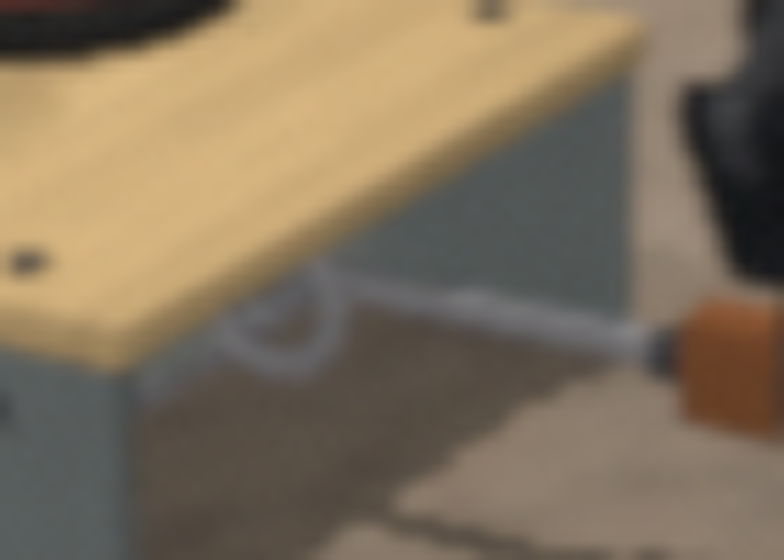

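Tip passes through the ring (bar visible inside it at ~(270,300)). Pull gently.

```bash
python3 -m inch '[-0.002,0,0,0,0,0,255, -0.002,0,0,0,0,0,255, -0.002,0,0,0,0,0,255, -0.002,0,0,0,0,0,255, -0.002,0,0,0,0,0,255, -0.002,0,0,0,0,0,255, -0.002,0,0,0,0,0,255]' && python3 -m inch '[-0.003,0,0,0,0,0,255, -0.003,0,0,0,0,0,255, -0.003,0,0,0,0,0,255]'
```

```text
time: 10.7
tool_pos: [532.0, -59.7, 33.7]
tcp_rot: [180.0, -0.1, 0.1]
ft_force: [5.0, 0.6, -1.1]
finger_gap: 16.8
time: 11.0
tool_pos: [522.6, -59.6, 33.5]
tcp_rot: [180.0, -0.0, 0.1]
ft_force: [4.1, 0.2, -1.5]
finger_gap: 16.6
```

```bash
python3 -m inch '[-0.003,0,0,0,0,0,255, -0.003,0,0,0,0,0,255, -0.003,0,0,0,0,0,255, -0.003,0,0,0,0,0,255, -0.003,0,0,0,0,0,255, -0.003,0,0,0,0,0,255, -0.003,0,0,0,0,0,255, -0.003,0,0,0,0,0,255, -0.003,0,0,0,0,0,255, -0.003,0,0,0,0,0,255]' && python3 -m inch '[-0.003,0,0,0,0,0,255, -0.003,0,0,0,0,0,255, -0.003,0,0,0,0,0,255, -0.003,0,0,0,0,0,255, -0.003,0,0,0,0,0,255, -0.003,0,0,0,0,0,255, -0.003,0,0,0,0,0,255, -0.003,0,0,0,0,0,255]' && python3 -m inch '[-0.001,0,0,0,0,0,255,-0.001,0,0,0,0,0,255]'
```

```text
time: 12.0
tool_pos: [492.3, -59.6, 33.3]
tcp_rot: [-180.0, 0.0, 0.1]
ft_force: [4.1, 0.9, 0.3]
finger_gap: 16.7
time: 12.8
tool_pos: [468.3, -59.6, 33.3]
tcp_rot: [-180.0, 0.0, 0.1]
ft_force: [4.0, 1.2, -1.2]
finger_gap: 17.0
time: 13.0
tool_pos: [466.5, -59.6, 33.3]
tcp_rot: [-180.0, -0.0, 0.1]
ft_force: [3.7, 1.5, -0.3]
finger_gap: 16.7
```

```bash
python3 -m inch '[-0.001,0,0,0,0,0,255,-0.001,0,0,0,0,0,255]' | sed -n '1,2p;4p'; python3 -m inch '[-0.001,0,0,0,0,0,255,-0.001,0,0,0,0,0,255]' | sed -n '1,2p;4p'; python3 -m inch '[-0.001,0,0,0,0,0,255,-0.001,0,0,0,0,0,255]' | sed -n '1,2p;4p'
```

```text
time: 13.2
tool_pos: [464.6, -59.6, 33.3]
ft_force: [4.6, 1.1, -1.0]
time: 13.4
tool_pos: [462.6, -59.6, 33.3]
ft_force: [4.7, 1.4, -1.4]
time: 13.6
tool_pos: [460.5, -59.6, 33.3]
ft_force: [4.2, 2.3, -1.0]
```

```bash
cat > chk.py <<'E'
import sys,re
t=sys.stdin.read(); f=[float(x) for x in re.findall(r'ft_force: \[(.*)\]',t)[0].split(',')]
print(re.findall(r'tool_pos: (.*)',t)[0],f); sys.exit(abs(f[0])>8)
E
python3 -m inch '[-0.0007,0,0,0,0,0,255]'|python3 chk.py && python3 -m inch '[-0.0007,0,0,0,0,0,255]'|python3 chk.py && python3 -m inch '[-0.0007,0,0,0,0,0,255]'|python3 chk.py && python3 -m inch '[-0.0007,0,0,0,0,0,255]'|python3 chk.py && python3 -m inch '[-0.0007,0,0,0,0,0,255]'|python3 chk.py && python3 -m inch '[-0.0007,0,0,0,0,0,255]'|python3 chk.py && python3 -m inch '[-0.0007,0,0,0,0,0,255]'|python3 chk.py && python3 -m inch '[-0.0007,0,0,0,0,0,255]'|python3 chk.py && python3 -m inch '[-0.0007,0,0,0,0,0,255]'|python3 chk.py && python3 -m inch '[-0.0007,0,0,0,0,0,255]'|python3 chk.py
```

```text
[459.8, -59.6, 33.3] [4.4, 1.3, -1.0]
[459.1, -59.6, 33.3] [4.8, 1.3, -1.2]
[458.4, -59.6, 33.3] [3.5, 2.1, -0.8]
[457.7, -59.6, 33.3] [3.4, 1.8, 0.1]
[457.0, -59.6, 33.3] [4.0, 1.8, -1.3]
[456.3, -59.6, 33.3] [4.3, 1.2, -1.2]
[455.6, -59.6, 33.3] [3.9, 1.2, -1.4]
[454.9, -59.6, 33.3] [3.8, 1.2, -0.7]
[454.2, -59.6, 33.3] [4.0, 2.2, -1.4]
[453.5, -59.6, 33.3] [4.1, 1.1, -1.5]
```

```bash
python3 -m inch '[-0.0007,0,0,0,0,0,255]'|python3 chk.py && python3 -m inch '[-0.0007,0,0,0,0,0,255]'|python3 chk.py && python3 -m inch '[-0.0007,0,0,0,0,0,255]'|python3 chk.py && python3 -m inch '[-0.0007,0,0,0,0,0,255]'|python3 chk.py && python3 -m inch '[-0.0007,0,0,0,0,0,255]'|python3 chk.py && python3 -m inch '[-0.0007,0,0,0,0,0,255]'|python3 chk.py && python3 -m inch '[-0.0007,0,0,0,0,0,255]'|python3 chk.py && python3 -m inch '[-0.0007,0,0,0,0,0,255]'|python3 chk.py && python3 -m inch '[-0.0007,0,0,0,0,0,255]'|python3 chk.py && python3 -m inch '[-0.0007,0,0,0,0,0,255]'|python3 chk.py && python3 -m inch '[-0.0007,0,0,0,0,0,255]'|python3 chk.py && python3 -m inch '[-0.0007,0,0,0,0,0,255]'|python3 chk.py && python3 -m inch '[-0.0007,0,0,0,0,0,255]'|python3 chk.py && python3 -m inch '[-0.0007,0,0,0,0,0,255]'|python3 chk.py
```

```text
[452.8, -59.6, 33.3] [3.2, 2.7, -0.1]
[452.1, -59.6, 33.3] [3.4, 0.7, -0.7]
[451.4, -59.6, 33.3] [3.5, 1.8, -0.7]
[450.7, -59.6, 33.3] [5.6, 1.2, -2.6]
[450.6, -59.6, 33.5] [7.7, 2.4, -3.3]
[450.6, -59.6, 33.8] [11.4, 2.6, -3.5]
```

```bash
python3 -m inch '[0.002,0,0,0,0,0,255,0.002,0,0,0,0,0,255,0.002,0,0,0,0,0,255,0.002,0,0,0,0,0,255,0.002,0,0,0,0,0,255,0,0,0,0,0,0,255,0,0,0,0,0,0,255]' && python3 -m inch '[0,-0.002,0,0,0,0,255,0,-0.002,0,0,0,0,255,0,-0.003,0,0,0,0,255,0,-0.003,0,0,0,0,255,0,-0.003,0,0,0,0,255]'  && python3 -m inch '[0,-0.004,0,0,0,0,255,0,-0.004,0,0,0,0,255,0,-0.004,0,0,0,0,255,0,-0.004,0,0,0,0,255,0,-0.004,0,0,0,0,255,0,-0.004,0,0,0,0,255,0,-0.004,0,0,0,0,255,0,-0.004,0,0,0,0,255]'
```

```text
time: 15.9
tool_pos: [459.2, -59.6, 33.2]
tcp_rot: [-180.0, 0.0, 0.1]
ft_force: [0.1, 0.2, -1.2]
finger_gap: 16.5
time: 16.4
tool_pos: [459.4, -72.9, 33.3]
tcp_rot: [180.0, -0.0, 0.1]
ft_force: [-0.7, -0.9, -1.9]
finger_gap: 16.7
time: 17.2
tool_pos: [459.4, -104.9, 33.3]
tcp_rot: [180.0, -0.0, 0.1]
ft_force: [0.2, 0.1, -2.0]
finger_gap: 16.2
```

```bash
python3 -m inch '[-0.01,0,0,0,0,0,255,-0.01,0,0,0,0,0,255,-0.01,-0.01,0,0,0,0,255,-0.01,-0.015,0,0,0,0,255,-0.01,-0.015,0,0,0,0,255,-0.01,-0.015,0,0,0,0,255,0,-0.015,0,0,0,0,255,0,-0.005,0,0,0,0,255,0,0,0,0,0,0,255]' && python3 -m inch '[0,0,-0.006,0,0,0,255,0,0,-0.006,0,0,0,255,0,0,-0.006,0,0,0,255,0,0,-0.005,0,0,0,255,0,0,-0.0025,0,0,0,255,0,0,-0.001,0,0,0,255,0,0,0,0,0,0,255]'
```

```text
time: 18.1
tool_pos: [399.1, -180.3, 33.5]
tcp_rot: [180.0, -0.0, 0.0]
ft_force: [-1.3, -0.1, -1.0]
finger_gap: 16.7
time: 18.8
tool_pos: [399.4, -179.5, 6.7]
tcp_rot: [-180.0, 0.0, 0.1]
ft_force: [1.5, -0.0, -1.9]
finger_gap: 17.0
```

```bash
python3 - <<'E'
from h import *
st=r.sense();print(st['tool_pos'],st['ft_force'],st['wrist_torque'])
im,d=r.snapshot('top'); np.savez('s_4',im=im,d=d)
s,sd=r.snapshot('side'); np.savez('s_5',s=s,sd=sd)
a=cv2.resize(im[140:380,240:480],(400,400)); b=cv2.resize(s[200:340,220:360],(400,400))
cv2.imwrite('pics/c4.png',cv2.cvtColor(np.hstack([a,b]),cv2.COLOR_RGB2BGR))
C=cloud('side',sd).reshape(-1,3)
q=C[(C[:,0]>380)&(C[:,0]<560)&(C[:,1]>-215)&(C[:,1]<-130)&(C[:,2]>8)&(C[:,2]<40)]
for x in range(440,560,15):
  k=q[abs(q[:,0]-x)<7.5]; print(x,len(k),k.mean(0).round(1) if len(k) else '')
E
```

```text
[ 399.35758716 -179.49859615    6.66570306] [ 1.51422452 -0.04566338 -1.92220747] [-0.02434488  0.08248239 -0.00768227]
440 35 [ 439.2 -173.4   19.5]
455 14 [ 455.  -176.7   16. ]
470 17 [ 469.4 -176.8   16.2]
485 16 [ 485.1 -178.1   15.7]
500 18 [ 499.6 -176.7   16.1]
515 17 [ 515.5 -177.5   15.9]
530 25 [ 532.9 -169.2   16. ]
545 9 [ 539.  -164.7   17.4]
```

View pics/c4.png

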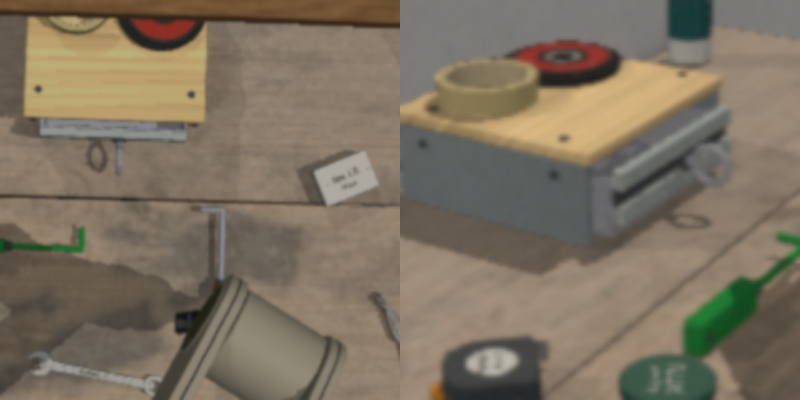

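Tray is out (eye at (120,155) left panel), the hook is level and about 1 mm above the bench. Lower, release and retreat.

```bash
python3 -m inch '[0,0,-0.0005,0,0,0,255,0,0,-0.0005,0,0,0,255,0,0,0,0,0,0,255]' && python3 -m inch '[0,0,0,0,0,0,200,0,0,0,0,0,0,150,0,0,0,0,0,0,100,0,0,0,0,0,0,50,0,0,0,0,0,0,0,0,0,0,0,0,0,0,0,0,0,0,0,0,0,0,0,0,0,0,0,0]' && python3 -m inch '[0,0,0.005,0,0,0,0,0,0,0.01,0,0,0,0,0,0,0.02,0,0,0,0,0,0,0.03,0,0,0,0,0,0,0.03,0,0,0,0,0,0,0.04,0,0,0,0,0,0,0.04,0,0,0,0,0,0,0,0,0,0,0,0,0,0,0,0,0,0,0,0,0,0,0,0,0]'
python3 - <<'E'
from h import *
im,d=r.snapshot('side'); w,wd=r.snapshot('wrist'); t,_=r.snapshot('top')
C=cloud('side',d)
q=C.reshape(-1,3); q=q[(q[:,0]>380)&(q[:,0]<560)&(q[:,1]>-215)&(q[:,1]<-130)&(q[:,2]>8)&(q[:,2]<45)]
for x in range(365,560,15):
  k=q[abs(q[:,0]-x)<7.5]; print(x,len(k),k.mean(0).round(1) if len(k) else '')
# tray rail front + bystander change
e=C.reshape(-1,3); k=e[(e[:,0]>600)&(e[:,0]<648)&(e[:,1]>-120)&(e[:,1]<50)&(e[:,2]>50)&(e[:,2]<64)]; print('rail x',np.median(k[:,0]),len(k),k[:,0].min())
S=np.load('s_top.npz')['im']; df=cv2.absdiff(S,t).max(2)
for n,(u,v) in dict(tin=(174,293),tape=(152,244),box=(447,246),green=(240,286)).items(): print(n,df[v-22:v+22,u-26:u+26].max())
cv2.imwrite('pics/end.png',cv2.cvtColor(np.hstack([cv2.resize(w,(400,300)),cv2.resize(t,(400,300))]),cv2.COLOR_RGB2BGR))
E
```

```text
time: 19.2
tool_pos: [399.5, -179.7, 5.9]
tcp_rot: [180.0, -0.0, 0.1]
ft_force: [-0.7, 0.6, -0.9]
finger_gap: 16.7
time: 20.0
tool_pos: [399.4, -179.6, 5.8]
tcp_rot: [180.0, 0.0, 0.1]
ft_force: [0.2, 0.8, -0.6]
finger_gap: 85.6
time: 21.0
tool_pos: [398.8, -179.3, 180.1]
tcp_rot: [-180.0, 0.1, 0.1]
ft_force: [0.0, -0.5, 0.4]
finger_gap: 85.6
365 0 
380 24 [ 384.1 -174.1   20.8]
395 52 [ 394.7 -173.    20.6]
410 55 [ 409.7 -173.1   20.1]
425 55 [ 425.2 -173.1   20. ]
440 33 [ 439.6 -174.2   18.5]
455 17 [ 455.  -177.3   15.6]
470 19 [ 470.8 -177.7   14.5]
485 16 [ 485.9 -177.1   15.3]
500 14 [ 499.9 -176.7   15.3]
515 16 [ 514.5 -177.3   15.1]
530 24 [ 532.  -172.3   15.1]
545 12 [ 539.5 -161.    15.2]
rail x 626.0928689310647 200 600.0932015271328
tin 45
tape 5
box 6
green 44
```

View pics/end.png

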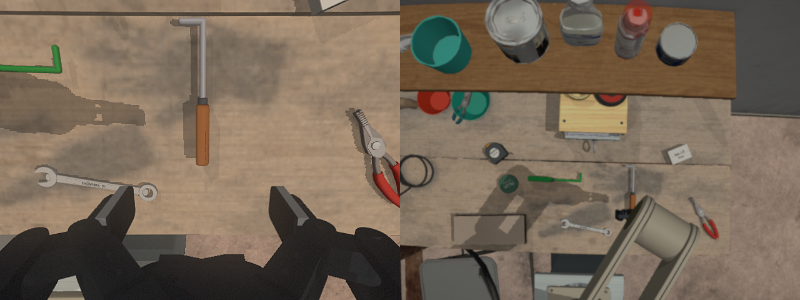

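The hook lies flat and free. The tray is out, and the tin and green hook differ only by the arm's shadow.

```bash
python3 -c "
from bench import r
print(r.hand_in())"
```

```text
the job is handed in; nothing more can be done
None
```

The tray is out at its stop, and the wooden pull hook lies flat on the bench, clear of the riser and tray. I handed the job in with the gripper open and 180 mm above the bench, at about 21 s of the 69 s allowed.

- **Catching and pulling:** I found the eye about 8 mm right of the riser's middle and passed the tip through it without any contact force showing. The tray slid at about 4 N. At the stop the reading rose to 11.4 N and I stopped pulling; that was the highest sideways force I read.
- **Unhooking and laying down:** The tip came back out of the eye with readings no higher than about 1 N. I laid the hook down at about (399, -180) mm, pointing away from the robot.

**Last checks:**
- **Tray:** the rail front measured x ≈ 626 mm against about 629 mm expected for fully out. That is close to the 2 mm calibration limit, and the force at the stop agrees with it.
- **Hook:** the rod is level, with its surface at about 15 mm along its whole length.
- **Small things:** the tape measure and white box look unchanged in the top picture. The tin and the green hook showed brightness differences. I put those down to the arm's shadow falling over them, since they appear in the same place and the robot never went near them.

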